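# Clear the joiner's bench: dogs to their trays, battery to its dock

### The job

Clear up the bench: lay both beech bench dogs flat on the floor of the dark wooden tray and both steel bench dogs flat on the floor of the blue tray, none on top of another, and stand the cordless driver's battery pack in its charging dock and press it down until it clicks fully home. Leave the little wax tin where it is.

Things in the scene. Friction and masses are not known exactly. Their poses are not given: they have to be found in the camera images.
- beech1_mid (a point): Square beech bench dog, a plain wooden bar of pale wood with one end painted red, lying flat: 95 mm long (along its x axis), 26 mm wide, 26 mm high, about 55 g. The point is its centre, 13 mm above its underside.
- beech2_mid (a point): Square beech bench dog, a plain wooden bar of pale wood with one end painted red, lying flat: 95 mm long (along its x axis), 26 mm wide, 26 mm high, about 55 g. The point is its centre, 13 mm above its underside.
- steel1_mid (a point): Square steel bench dog, a plain bare grey metal bar with one end darker, lying flat: 95 mm long (along its x axis), 20 mm wide, 20 mm high, about 0.3 kg. The point is its centre, 10 mm above its underside.
- steel2_mid (a point): Square steel bench dog, a plain bare grey metal bar with one end darker, lying flat: 95 mm long (along its x axis), 20 mm wide, 20 mm high, about 0.3 kg. The point is its centre, 10 mm above its underside.
- battery_mid (a point): Black cordless-driver battery with orange band and top patch, standing: 50 (its x) x 36 (its y) x 70 mm tall, 0.22 kg. Point: its centre, 35 mm above its foot. Fits the dock either way round. Hold it across the 36 mm, fingertips 24 mm or more above its foot. In the dock two sprung balls stop it about 16 mm short of the floor; 6 to 12 N straight down pushes it past them and it clicks home and stays.
- till: Dark brown wooden tray, for the beech dogs. Fixed to the bench. Outside 184 mm (its x) by 134 mm (its y), 30 mm high; walls 7 mm and floor 7 mm thick, so the inside is 170 by 120 mm. Origin: centre of its underside, on the bench top. Holds two dogs side by side, each laid along the tray's y, about 38 mm either side of the middle in x.
- tin_tray: Blue-painted tray, for the steel dogs. Fixed to the bench. Outside 184 mm (its x) by 134 mm (its y), 30 mm high; walls 7 mm and floor 7 mm thick, so the inside is 170 by 120 mm. Origin: centre of its underside, on the bench top. Holds two dogs side by side, each laid along the tray's y, about 38 mm either side of the middle in x.
- dock: Grey charging dock with orange flared lips, fixed. Base 110 (its x) x 80 mm (its y). Origin: centre of its underside, on the bench. The socket is above it, floor 6 mm up; the battery stands in it with its x along the dock's x, 2.5 to 3 mm play, mouth flared 8 mm more. End walls (+x, -x) and four corner posts 42 to 45 mm high; between posts, at +y and -y, a finger gap 36 mm wide over a sill 16 mm high. Battery top when home: 76 mm above bench.
- wax_mid (a point): Small round brass tin of wax with a green top, a bystander, 44 mm across and 20 mm high; the point is its centre, 10 mm above its underside.
Things that resemble listed ones, but are neither listed nor needed, are in the scene too. What is shaped like the part that bears beech2_mid but orange or turquoise is not meant.

How it is judged:
By the outcome, as a careful person would: the job done as asked, in the order asked, and still so for the second after the job is handed in, with the robot touching nothing.
It also fails if it takes over 134 s, if anything falls off the work surface, if the arm or the gripper's body presses on something with over 40 N, if the wrist force passes 120 N, or if a joint passes its speed limit or range.

### The arm

A 6-joint arm with a two-finger parallel gripper is mounted at the origin on the work surface. World frame = base frame: x ahead of the robot, y to its left, z up, the work surface at z = 0. Lengths are in m, angles in degrees, forces in N, time in s.
With the tool pointing down it reaches from about 0.4 to 0.825 m from the base axis. Payload 7 kg.
Tool frame: the origin (TCP) lies between the finger pads; the fingertips stand ctrl.nose_length ahead of it and the grasp point (between the pads) lies 2 mm behind it (ctrl.nose_length is the distance from the TCP to the fingertips, in m); z points along the fingers, y is the line along which they close (so a half turn about z gives the same grasp; the last joint's range is limited). The gripper opens to 88 mm and grips with 3 to 60 N. Pads are 19 mm wide; open, the fingers measure 130 mm over their backs; the gripper's body (78 mm by 193 mm) begins 47 mm behind the grasp point.
Start: joints at [-60.842, 20.546, 0.682, 0, -70.136, -16.507], TCP at [0.148, -0.659, 0.244] pointing down, gripper open.
Joint ranges: [-176.03, 176.03], [-82.01, 121.73], [-58.28, 71.71], [-173.87, 95.51], [-174.79, -0.11], [-173.66, 173.66]. Speed limits (degrees/s): [136.94, 136.94, 172.46, 180, 180, 180].

### API

Orientations are given as [roll, pitch, yaw] about the fixed x, y, z axes, in that order (R = Rz(yaw) Ry(pitch) Rx(roll)).
In Python, from plant import ctrl gives the robot as it stands.
- The arm moves only by the tool apply_moves, never from a script. Its argument "commands" is a list of rows, each a list of 3 entries, a list of its own where there are three numbers: the shift along the world's x, y, z in cm, then the turn about the world's z in rad, then the closure, from 0 (fully open) to 1 (shut). In form: [[[x, y, z], turn, jaw], ...]. A call has 1 to 20 rows; each row is the pose to reach, as a shift and turn from the pose commanded when the call began; what a row does not reach only later rows make up. A row lasts 1/12 s, in which the tool goes at most 41.7 mm and 7.16 degrees, less where a joint would pass 70% of its speed; a pose out of reach is approached as far as the arm can. A call with a gripper value outside its range is refused whole. The fingers move at their own pace and stop on an object; the grip force is fixed at half the most. Time passes only in rows, so rows that repeat a pose let the fingers close. It gives the time, the measured TCP pose, the force, the opening and the grip force at its end, in the units of the state.
- ctrl.get_obs(): the state, without advancing time (a new reading comes with each control period).
- ctrl.snapshot(name): name is "scene" or "side" or "wrist"; returns a dict with "img" (480x640x3 uint8, red, green, blue), "fx", "fy", "cx", "cy" (pixels), "dist_coeffs" ([k1, k2, p1, p2, k3] as OpenCV has them; the pictures are not rectified), "T" (4x4, takes a point from camera to world coordinates). Camera axes: x right, y up, looking along -z (the intrinsics and any distortion apply to the point x, -y, -z); pixel columns grow to the right and rows downward; lengths in m; the calibration is good to about 2 mm. A picture is of the moment at which its call begins. There is no depth.
- ctrl.close_job(): hands the job in; it is judged then, once.
Trained networks look in a picture, given as the dict that the camera call returned (one of the last four; its "shot" number tells which), for a name from the list of things; names that differ only in an ending like _2 or _b are one class to them, and where a whole thing is asked for, a point or a joint stands for the part that bears it (a point fixed in the world has none). Each returns a list of dicts, best first, with "score" (0 to 1); they miss things now and then, are a little off and sometimes report something else, mostly with a low value. They report only what shows in the picture. A call takes as long as a camera call. They do not tell look-alikes from the thing itself.
- ctrl.search_frame(picture, target): "at" ([column, row] in pixels, amid what is visible of it).
- ctrl.spot_point(picture, target): "at" ([column, row] in pixels: a listed point, or the origin of a listed thing).
The state is a dict: "clock": time; "joint_pos": joint angles; "qvel": joint speeds; "tau": joint torques, N m; "tool_pos": TCP position; "orientation": TCP orientation; "force": force on the tool from outside, world axes, zero at the start; "moment": the same for the moment, N m; "opening": finger opening in m; "gripper_force": force on a finger pad.
Only numpy, scipy, OpenCV 4.12 (cv2) and the standard library are available. Lean on these libraries where they do the work, as an engineer would, in place of code of your own. Each camera call takes 0.05 s, during which the arm holds its last target. There are 200 camera calls.

## Working session

There is one attempt and no reset: what is moved stays moved. The work goes in short steps, Python scripts to look and compute and a tool call to move; the robot and the scene stay as the last step left them, time stands still between calls to the robot, and variables do not carry over. Pictures are saved under pics/ and viewed, at most 14 in all, crops included, and the job is handed in when it is done.

Besides the shell and the picture viewer there is one more tool, called after "Emit:" in YAML: its name, and indented under it one key for each argument. apply_moves: Moves the arm, as the interface text tells. Its arguments: {"type":"object","properties":{"commands":{"type":"array"}},"required":["commands"]}

```bash
mkdir -p pics; ls; cat > h.py <<'E'
import numpy as np, cv2
from plant import ctrl
def snap(n,save=None):
    p=ctrl.snapshot(n)
    if save: cv2.imwrite(f'pics/{save}.png',p['img'][:,:,::-1])
    return p
def ray(p,uv):
    K=np.array([[p['fx'],0,p['cx']],[0,p['fy'],p['cy']],[0,0,1.]])
    a=cv2.undistortPoints(np.array([[uv]],float),K,np.array(p['dist_coeffs'],float))[0,0]
    T=np.array(p['T']); return T[:3,3],T[:3,:3]@np.array([a[0],-a[1],-1])
def at(p,uv,z):
    o,d=ray(p,uv); return o+d*(z-o[2])/d[2]
def proj(p,X):
    T=np.array(p['T']); c=T[:3,:3].T@(np.array(X,float)-T[:3,3]); 
    K=np.array([[p['fx'],0,p['cx']],[0,p['fy'],p['cy']],[0,0,1.]])
    return cv2.projectPoints(np.array([[c[0],-c[1],-c[2]]]),np.zeros(3),np.zeros(3),K,np.array(p['dist_coeffs'],float))[0][0,0]
E
python3 - <<'E'
from h import *
print(ctrl.nose_length, ctrl.get_obs())
H=dict(beech1_mid=.013,steel1_mid=.010,battery_mid=.035,till=0,tin_tray=0,dock=0,wax_mid=.01)
for c in ['scene','side']:
    p=snap(c,c+'0'); print(c,np.round(p['T'],3).tolist())
    for k,z in H.items():
        for r in ctrl.spot_point(p,k): print(k,round(r['score'],2),np.round(r['at']),np.round(at(p,r['at'],z),3))
E
```

```text
pics
0.017 {'clock': 0.0, 'joint_pos': array([-6.08405747e+01,  2.05908384e+01,  6.32904179e-01, -1.86736158e-02,
       -7.01348620e+01, -1.65040826e+01]), 'qvel': array([ 0.20603965,  0.04224597,  0.0142047 ,  0.03179676,  0.01452554,
       -0.06536013]), 'tau': array([-8.01509232e-04, -5.82721961e+01,  2.93053329e+01,  6.99730217e+00,
        6.93382550e-03, -2.18655096e-04]), 'tool_pos': array([ 0.14771739, -0.65816682,  0.24262734]), 'orientation': array([ 1.79906040e+02, -9.53318072e-03, -1.67351009e+02]), 'force': array([-0.10185018, -0.10208314, -0.27357901]), 'moment': array([-0.09453351, -0.05855583,  0.00145759]), 'gripper_force': 0.0, 'opening': 0.08762478201102095}
scene [[-0.277, -0.836, 0.473, 1.019], [0.961, -0.241, 0.138, 0.153], [-0.002, 0.492, 0.87, 0.881], [0.0, 0.0, 0.0, 1.0]]
beech1_mid 0.61 [322. 212.] [ 0.475 -0.008  0.013]
steel1_mid 0.72 [257. 188.] [ 0.45  -0.167  0.01 ]
steel1_mid 0.62 [303. 292.] [0.665 0.007 0.01 ]
steel1_mid 0.47 [216. 240.] [ 0.602 -0.203  0.01 ]
battery_mid 0.69 [218. 244.] [ 0.62  -0.185  0.035]
till 0.68 [152. 195.] [ 0.527 -0.394  0.   ]
tin_tray 0.9 [503. 268.] [0.494 0.388 0.   ]
dock 0.83 [306. 289.] [ 0.652  0.01  -0.   ]
wax_mid 0.75 [361. 241.] [0.518 0.09  0.01 ]
side [[-0.962, 0.155, -0.224, 0.369], [-0.272, -0.544, 0.794, 0.749], [0.001, 0.825, 0.565, 0.575], [0.0, 0.0, 0.0, 1.0]]
beech1_mid 0.81 [367. 266.] [0.473 0.001 0.013]
steel1_mid 0.65 [390. 228.] [ 0.449 -0.16   0.01 ]
battery_mid 0.82 [323. 201.] [ 0.619 -0.199  0.035]
till 0.73 [375. 181.] [ 0.527 -0.406  0.   ]
tin_tray 0.59 [299. 432.] [0.496 0.387 0.   ]
dock 0.74 [280. 260.] [0.656 0.013 0.   ]
dock 0.28 [299. 431.] [0.495 0.386 0.   ]
wax_mid 0.91 [330. 287.] [0.53  0.084 0.01 ]
```

View pics/scene0.png

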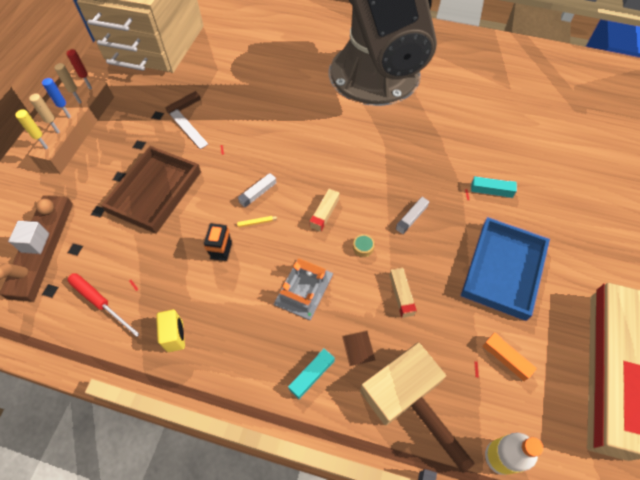

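View pics/side0.png

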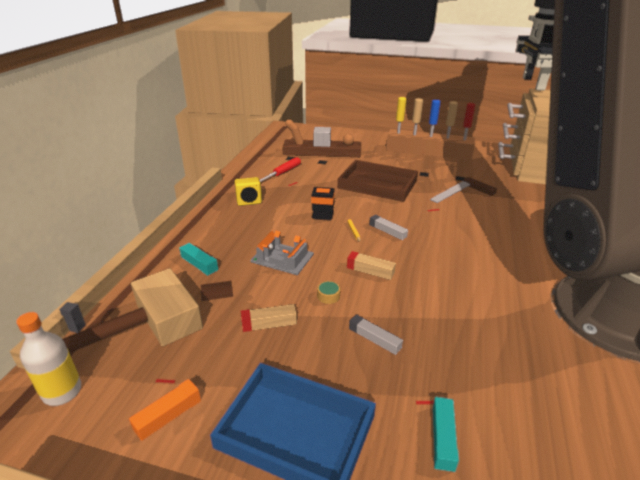

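Scene picture: the beech dogs (pale wood, red end) are at (325,209) and (403,291). The steel dogs (grey) are at (257,190) and (413,215). Turquoise bars at (312,373) and (494,186) and the orange bar at (508,356) are look-alikes and not meant. The battery is at (218,241), dock (304,287), dark tray (152,189), blue tray (505,267) and wax tin (364,244). Next I'll fit poses from both cameras.

```bash
cat > fit.py <<'E'
from h import *
from scipy.optimize import minimize
def hull(p,x,y,a,dim,z0=0):
    c,s=np.cos(a),np.sin(a); L,W,H=dim
    P=[proj(p,[x+c*u*L/2-s*v*W/2,y+s*u*L/2+c*v*W/2,z0+h*H]) for u in(-1,1) for v in(-1,1) for h in(0,1)]
    return cv2.convexHull(np.array(P,np.float32))[:,0]
def ras(h,org,S,n):
    m=np.zeros((n*S,n*S),np.uint8); cv2.fillConvexPoly(m,np.round((h-org)*S).astype(np.int32),1); return m
def grab(p,h,n,S):
    org=np.round(h.mean(0)-n/2).astype(int); im=p['img']; pad=n
    big=cv2.copyMakeBorder(im,pad,pad,pad,pad,cv2.BORDER_REPLICATE)
    crop=big[org[1]+pad:org[1]+pad+n,org[0]+pad:org[0]+pad+n]
    crop=cv2.resize(np.ascontiguousarray(crop[:,:,::-1]),None,fx=S,fy=S,interpolation=cv2.INTER_CUBIC)
    o=org-0.5+0.5/S
    m=ras(h,o,S,n); k=np.ones((3,3),np.uint8)
    g=np.where(cv2.dilate(m,k,iterations=3*S)>0,2,0).astype(np.uint8); g[m>0]=3; g[cv2.erode(m,k,iterations=int(2*S))>0]=1
    cv2.grabCut(crop,g,None,np.zeros((1,65)),np.zeros((1,65)),4,cv2.GC_INIT_WITH_MASK)
    return crop,((g==1)|(g==3)).astype(np.uint8),o
def fit(ps,x0,dim,n=70,S=4,it=2,z0=0):
    x=np.array(x0,float)
    for _ in range(it):
        D=[grab(p,hull(p,*x,dim,z0),n,S) for p in ps]
        def cost(v):
            c=0
            for p,(cr,m,o) in zip(ps,D):
                r=ras(hull(p,*v,dim,z0),o,S,n); c+=1-(r&m).sum()/max(1,(r|m).sum())
            return c
        r=minimize(cost,x,method='Nelder-Mead',options=dict(initial_simplex=x+np.array([[0,0,0],[.008,0,0],[0,.008,0],[0,0,.15]]),xatol=1e-4,fatol=1e-4))
        x=r.x
    V=[]
    for p,(cr,m,o) in zip(ps,D):
        cr=cr.copy(); cv2.polylines(cr,[np.round((hull(p,*x,dim,z0)-o)*S).astype(np.int32)],True,(0,255,0),1)
        V.append(cr)
    return x,r.fun,V
E
python3 - <<'E'
from fit import *
s=snap('scene'); d=snap('side')
B=(.095,.026,.026); St=(.095,.02,.02)
J={'beechA':((317,221),(332,194),B),'beechB':((408,309),(399,269),B),'steelA':((240,197),(273,180),St),'steelB':((400,228),(427,202),St)}
row=[];row2=[]
for k,(e,f,dim) in J.items():
    a=at(s,e,dim[2]/2);b=at(s,f,dim[2]/2);c=(a+b)/2
    x,c1,V=fit([s,d],[c[0],c[1],np.arctan2(*(b-a)[1::-1])],dim)
    print(k,np.round(c[:2],3),np.round(np.linalg.norm(b-a),3),np.round(x[:2],4),'deg',round(np.degrees(x[2]),1),'cost',round(c1,2)); row.append(cv2.resize(V[0],(200,200)));row2.append(cv2.resize(V[1],(200,200)))
x,c1,V=fit([s,d],[.62,-.19,np.radians(-75)],(.05,.036,.07)); print('bat',np.round(x,4),np.degrees(x[2]),c1)
r3=[cv2.resize(v,(200,200)) for v in V]
for p,uv in((s,(304,287)),(d,(283,252))):
    u,v=uv; r3.append(cv2.resize(p['img'][v-35:v+35,u-35:u+35,::-1],(200,200),interpolation=cv2.INTER_CUBIC))
cv2.imwrite('pics/bars.png',np.vstack([np.hstack(row),np.hstack(row2),np.hstack(r3)]))
E
```

```text
beechA [ 0.461 -0.006] 0.078 [ 0.4675 -0.005 ] deg 170.3 cost 0.12
beechB [0.603 0.197] 0.087 [0.6107 0.1972] deg -153.5 cost 0.19
steelA [ 0.452 -0.167] 0.085 [ 0.4551 -0.1644] deg 151.4 cost 0.11
steelB [0.424 0.185] 0.093 [0.4253 0.1815] deg 156.0 cost 0.09
bat [ 0.6179 -0.1869 -0.923 ] -52.881263459113256 0.285221250745859
```

View pics/bars.png

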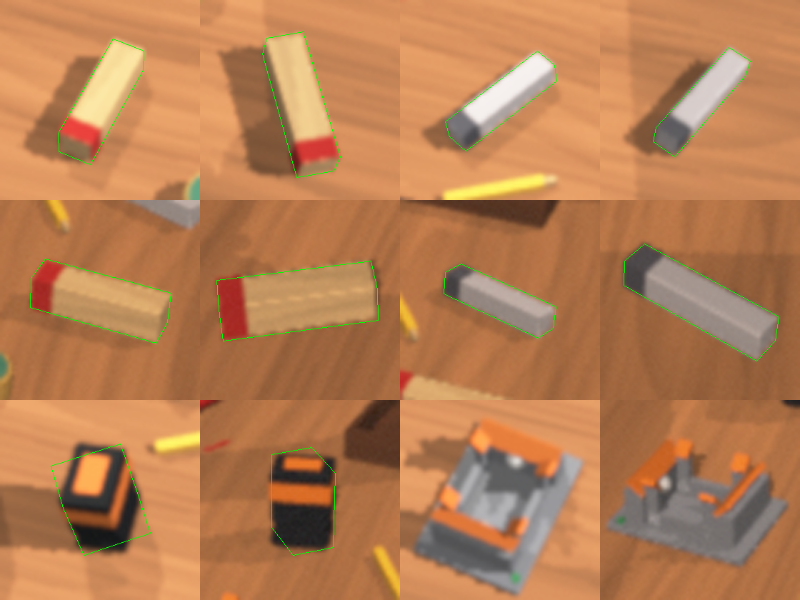

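The crop confirms all four: two pale wood bars with red ends and two bare grey bars with darker ends, and the outlines fit tightly. The battery fit is poor. Next I'll fit the battery, trays and dock.

```bash
python3 - <<'E'
from fit import *
s=snap('scene'); d=snap('side')
out=[]
for a in (170,80):
    x,c1,V=fit([s,d],[.62,-.19,np.radians(a)],(.05,.036,.07),it=3); print('bat',np.round(x[:2],4),np.degrees(x[2]),round(c1,3)); out+=V
for nm,c,a in(('till',(.527,-.40),60),('tin',(.495,.388),-20),('till',(.527,-.40),-30),('tin',(.495,.388),70)):
    x,c1,V=fit([s,d],[*c,np.radians(a)],(.184,.134,.03),n=170,S=2,it=3); print(nm,np.round(x[:2],4),np.degrees(x[2]),round(c1,3)); 
    if c1<.25: out+=V
for uv in [(274,306),(311,320),(333,273),(295,259)]: print('dockcorner',np.round(at(s,uv,.005),3))
out=[cv2.resize(o,(200,200)) for o in out[:12]]
while len(out)%4: out.append(np.zeros((200,200,3),np.uint8))
cv2.imwrite('pics/trays.png',np.vstack([np.hstack(out[i:i+4]) for i in range(0,len(out),4)]))
E
```

```text
bat [ 0.6175 -0.1873] 188.7184812526485 0.092
bat [ 0.6172 -0.1869] 79.54309980382004 0.309
till [ 0.5193 -0.3956] 56.646959703240576 0.284
tin [0.499  0.3888] -7.773491899298185 0.051
till [ 0.518  -0.3925] -8.50643915979131 0.075
tin [0.4896 0.3833] 66.33230780011584 0.206
dockcorner [ 0.706 -0.039  0.005]
dockcorner [0.714 0.039 0.005]
dockcorner [0.605 0.053 0.005]
dockcorner [ 0.596 -0.031  0.005]
```

View pics/trays.png

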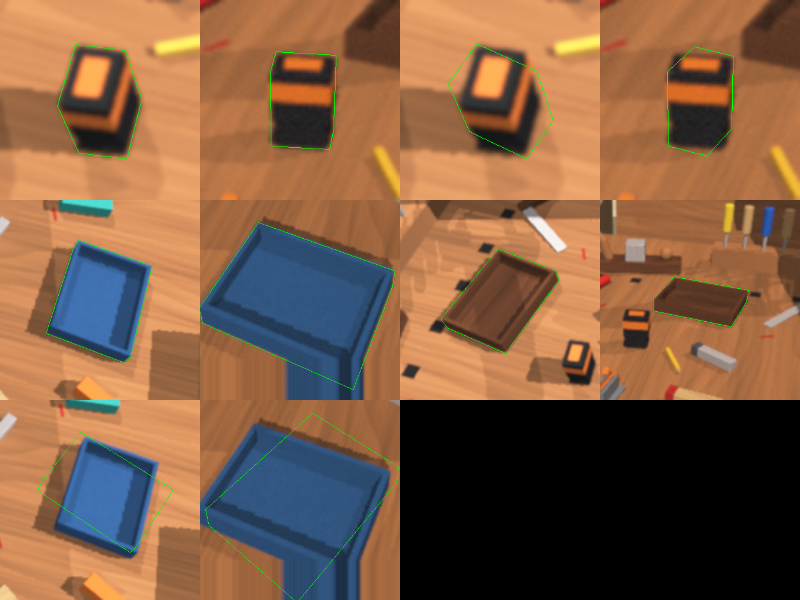

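Emit:
apply_moves:
  commands:
    - [[31.9,65.4,-9.4],-0.39,0.3]
    - [[31.9,65.4,-9.4],-0.39,0.3]
    - [[31.9,65.4,-9.4],-0.39,0.3]
    - [[31.9,65.4,-9.4],-0.39,0.3]
    - [[31.9,65.4,-9.4],-0.39,0.3]
    - [[31.9,65.4,-9.4],-0.39,0.3]
    - [[31.9,65.4,-9.4],-0.39,0.3]
    - [[31.9,65.4,-9.4],-0.39,0.3]
    - [[31.9,65.4,-9.4],-0.39,0.3]
    - [[31.9,65.4,-9.4],-0.39,0.3]
    - [[31.9,65.4,-9.4],-0.39,0.3]
    - [[31.9,65.4,-9.4],-0.39,0.3]
    - [[31.9,65.4,-9.4],-0.39,0.3]
    - [[31.9,65.4,-9.4],-0.39,0.3]
    - [[31.9,65.4,-9.4],-0.39,0.3]
    - [[31.9,65.4,-9.4],-0.39,0.3]
    - [[31.9,65.4,-9.4],-0.39,0.3]
    - [[31.9,65.4,-9.4],-0.39,0.3]
    - [[31.9,65.4,-9.4],-0.39,0.3]
    - [[31.9,65.4,-9.4],-0.39,0.3]

```text
clock: 2.67
tool_pos: [0.4672, -0.0033, 0.1493]
orientation: [-180.0, -0.0, 170.5]
force: [-0.8, 0.6, -0.8]
opening: 0.0612
gripper_force: 0.0
```

```bash
python3 - <<'E'
from fit import *
w=snap('wrist','wrist1'); o=ctrl.get_obs(); print(o['tool_pos'],o['orientation'])
h=hull(w,.4675,-.005,np.radians(170.3),(.095,.026,.026)); 
im=cv2.imread('pics/wrist1.png'); cv2.polylines(im,[h.astype(np.int32)],True,(0,255,0),1); cv2.imwrite('pics/wrist1.png',im)
x,c,V=fit([w],[.4675,-.005,np.radians(170.3)],(.095,.026,.026),n=400,S=1); print(x,np.degrees(x[2]),c)
E
```

```text
[ 0.46663526 -0.00421064  0.14936547] [-1.79979728e+02 -3.62240553e-02  1.70383900e+02]
[ 0.46722067 -0.00536239  2.98013336] 170.74906401269152 0.04652369422345204
```

View pics/wrist1.png

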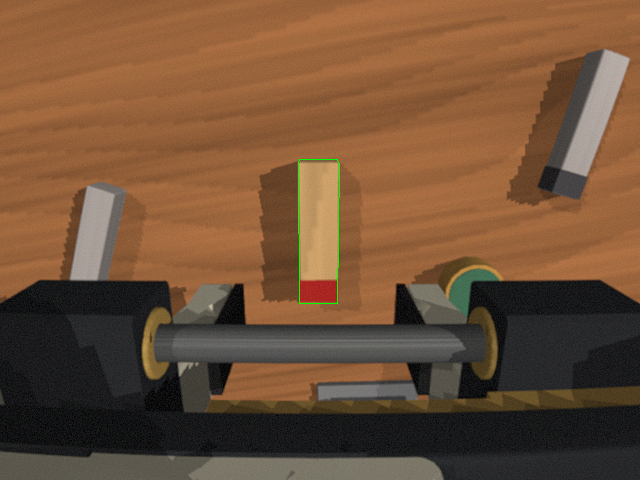

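The wrist view shows the beech dog exactly inside my outline at (320,230), between the fingers. I'll go down and grasp it.

Emit:
apply_moves:
  commands:
    - [[0,0,-4],0,0.3]
    - [[0,0,-8],0,0.3]
    - [[0,0,-11],0,0.3]
    - [[0,0,-12.5],0,0.3]
    - [[0,0,-12.9],0,0.3]
    - [[0,0,-12.9],0,0.3]
    - [[0,0,-12.9],0,1]
    - [[0,0,-12.9],0,1]
    - [[0,0,-12.9],0,1]
    - [[0,0,-12.9],0,1]
    - [[0,0,-12.9],0,1]
    - [[0,0,-12.9],0,1]
    - [[0,0,-12.9],0,1]
    - [[0,0,-10],0,1]
    - [[0,0,-6],0,1]
    - [[0,0,-2],0,1]
    - [[0,0,0],0,1]

```text
clock: 4.13
tool_pos: [0.4683, -0.0043, 0.1539]
orientation: [179.9, 0.2, 170.4]
force: [1.5, 1.0, -0.7]
opening: 0.0258
gripper_force: 30.0
```

Emit:
apply_moves:
  commands:
    - [[8.9,-39.3,0],1.59,1]
    - [[8.9,-39.3,0],1.59,1]
    - [[8.9,-39.3,0],1.59,1]
    - [[8.9,-39.3,0],1.59,1]
    - [[8.9,-39.3,0],1.59,1]
    - [[8.9,-39.3,0],1.59,1]
    - [[8.9,-39.3,0],1.59,1]
    - [[8.9,-39.3,0],1.59,1]
    - [[8.9,-39.3,0],1.59,1]
    - [[8.9,-39.3,0],1.59,1]
    - [[8.9,-39.3,0],1.59,1]
    - [[8.9,-39.3,0],1.59,1]
    - [[8.9,-39.3,0],1.59,1]
    - [[8.9,-39.3,0],1.59,1]
    - [[8.9,-39.3,-4],1.59,1]
    - [[8.9,-39.3,-7],1.59,1]
    - [[8.9,-39.3,-7],1.59,1]

```text
clock: 5.55
tool_pos: [0.5517, -0.3955, 0.0726]
orientation: [179.4, 0.2, -98.7]
force: [-1.6, 0.8, -0.9]
opening: 0.0258
gripper_force: 30.0
```

```bash
python3 - <<'E'
from fit import *
w=snap('wrist','w2'); im=cv2.imread('pics/w2.png')
for L,W,z0 in((.184,.134,.03),(.170,.120,.03)):
    h=hull(w,.518,-.3925,np.radians(-8.5),(L,W,0),z0); cv2.polylines(im,[h.astype(np.int32)],True,(0,255,0),1)
cv2.imwrite('pics/w2.png',im); print(ctrl.get_obs()['tool_pos'],ctrl.get_obs()['orientation'])
E
```

```text
[ 0.553271   -0.39646704  0.07598674] [ 1.79575746e+02  1.15769129e-01 -9.86265485e+01]
```

View pics/w2.png

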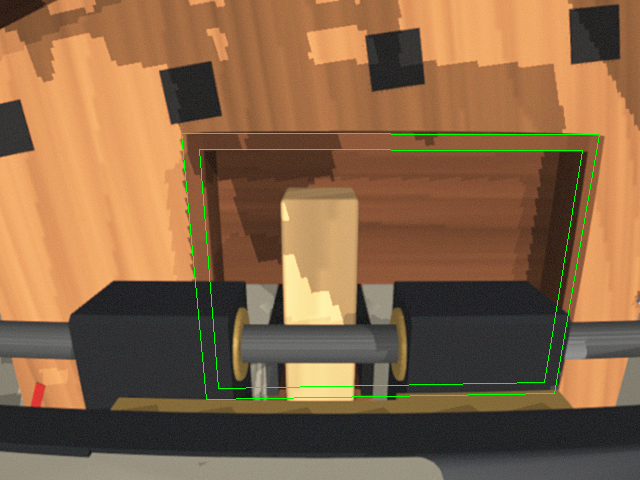

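Wrist view: the tray outline matches (about (200,150) to (580,385)), and the held dog at (320,290) is well inside. Lower, release partly, and rise.

Emit:
apply_moves:
  commands:
    - [[0,0,-2],0,1]
    - [[0,0,-4],0,1]
    - [[0,0,-5],0,1]
    - [[0,0,-5],0,1]
    - [[0,0,-5],0,1]
    - [[0,0,-5],0,0.56]
    - [[0,0,-5],0,0.56]
    - [[0,0,-5],0,0.56]
    - [[0,0,-5],0,0.56]
    - [[0,0,-3],0,0.56]
    - [[0,0,1],0,0.4]
    - [[0,0,5],0,0.3]
    - [[0,0,7],0,0.3]

```text
clock: 6.68
tool_pos: [0.5574, -0.3987, 0.1552]
orientation: [-179.7, -0.1, -98.5]
force: [0.5, -0.9, 1.5]
opening: 0.0534
gripper_force: 0.0
```

Emit:
apply_moves:
  commands:
    - [[5.5,59.5,0],-0.96,0.3]
    - [[5.5,59.5,0],-0.96,0.3]
    - [[5.5,59.5,0],-0.96,0.3]
    - [[5.5,59.5,0],-0.96,0.3]
    - [[5.5,59.5,0],-0.96,0.3]
    - [[5.5,59.5,0],-0.96,0.3]
    - [[5.5,59.5,0],-0.96,0.3]
    - [[5.5,59.5,0],-0.96,0.3]
    - [[5.5,59.5,0],-0.96,0.3]
    - [[5.5,59.5,0],-0.96,0.3]
    - [[5.5,59.5,0],-0.96,0.3]
    - [[5.5,59.5,0],-0.96,0.3]
    - [[5.5,59.5,0],-0.96,0.3]
    - [[5.5,59.5,0],-0.96,0.3]
    - [[5.5,59.5,0],-0.96,0.3]
    - [[5.5,59.5,0],-0.96,0.3]
    - [[5.5,59.5,0],-0.96,0.3]

```text
clock: 8.1
tool_pos: [0.6106, 0.1995, 0.1495]
orientation: [180.0, -0.0, -153.4]
force: [-0.3, -0.8, 0.2]
opening: 0.0614
gripper_force: 0.0
```

```bash
python3 - <<'E'
from fit import *
w=snap('wrist','w3'); o=ctrl.get_obs(); print(o['tool_pos'],o['orientation'])
x,c,V=fit([w],[.6107,.1972,np.radians(-153.5)],(.095,.026,.026),n=400,S=1); print(x,np.degrees(x[2]),c)
E
```

```text
[0.61048623 0.19808143 0.14949141] [-1.79998712e+02 -2.14312458e-02 -1.53510471e+02]
[ 0.61303266  0.19606925 -2.66936139] -152.9431417999183 0.04080932784636493
```

Emit:
apply_moves:
  commands:
    - [[0.2,0,-4],0,0.3]
    - [[0.2,0,-8],0,0.3]
    - [[0.2,0,-11],0,0.3]
    - [[0.2,0,-12.5],0,0.3]
    - [[0.2,0,-12.9],0,0.3]
    - [[0.2,0,-12.9],0,0.3]
    - [[0.2,0,-12.9],0,1]
    - [[0.2,0,-12.9],0,1]
    - [[0.2,0,-12.9],0,1]
    - [[0.2,0,-12.9],0,1]
    - [[0.2,0,-12.9],0,1]
    - [[0.2,0,-12.9],0,1]
    - [[0.2,0,-12.9],0,1]
    - [[0.2,0,-10],0,1]
    - [[0.2,0,-6],0,1]
    - [[0.2,0,-2],0,1]
    - [[0.2,0,0],0,1]

```text
clock: 9.57
tool_pos: [0.6145, 0.1981, 0.1547]
orientation: [-180.0, 0.3, -153.5]
force: [1.0, 0.4, 1.1]
opening: 0.026
gripper_force: 30.0
```

Emit:
apply_moves:
  commands:
    - [[-13.3,-58.4,0],0.96,1]
    - [[-13.3,-58.4,0],0.96,1]
    - [[-13.3,-58.4,0],0.96,1]
    - [[-13.3,-58.4,0],0.96,1]
    - [[-13.3,-58.4,0],0.96,1]
    - [[-13.3,-58.4,0],0.96,1]
    - [[-13.3,-58.4,0],0.96,1]
    - [[-13.3,-58.4,0],0.96,1]
    - [[-13.3,-58.4,0],0.96,1]
    - [[-13.3,-58.4,0],0.96,1]
    - [[-13.3,-58.4,0],0.96,1]
    - [[-13.3,-58.4,0],0.96,1]
    - [[-13.3,-58.4,0],0.96,1]
    - [[-13.3,-58.4,0],0.96,1]
    - [[-13.3,-58.4,0],0.96,1]
    - [[-13.3,-58.4,0],0.96,1]
    - [[-13.3,-58.4,-4],0.96,1]
    - [[-13.3,-58.4,-7],0.96,1]
    - [[-13.3,-58.4,-7],0.96,1]
    - [[-13.3,-58.4,-7],0.96,1]

```text
clock: 11.23
tool_pos: [0.4788, -0.386, 0.0785]
orientation: [179.8, 0.0, -98.6]
force: [0.7, -0.6, 0.9]
opening: 0.0261
gripper_force: 30.0
```

Emit:
apply_moves:
  commands:
    - [[0,0,-2],0,1]
    - [[0,0,-4],0,1]
    - [[0,0,-5],0,1]
    - [[0,0,-5],0,1]
    - [[0,0,-5],0,1]
    - [[0,0,-5],0,0.56]
    - [[0,0,-5],0,0.56]
    - [[0,0,-5],0,0.56]
    - [[0,0,-5],0,0.56]
    - [[0,0,-3],0,0.56]
    - [[0,0,1],0,0.4]
    - [[0,0,5],0,0.3]
    - [[0,0,7],0,0.3]
    - [[0,0,7],0,0.3]

```text
clock: 12.4
tool_pos: [0.4825, -0.3883, 0.1561]
orientation: [-179.5, -0.2, -98.5]
force: [0.6, -0.3, -0.1]
opening: 0.0588
gripper_force: 0.0
```

```bash
python3 - <<'E'
from fit import *
w=snap('wrist'); s=snap('scene')
cv2.imwrite('pics/w4.png',np.hstack([cv2.resize(w['img'],(400,300)),cv2.resize(s['img'][120:270,60:260],(400,300),interpolation=cv2.INTER_CUBIC)])[:,:,::-1]); o=ctrl.get_obs(); print(o['tool_pos'],o['orientation'])
E
```

```text
[ 0.4802541  -0.38672348  0.15108878] [-1.79837638e+02 -2.50557810e-02 -9.86060155e+01]
```

View pics/w4.png

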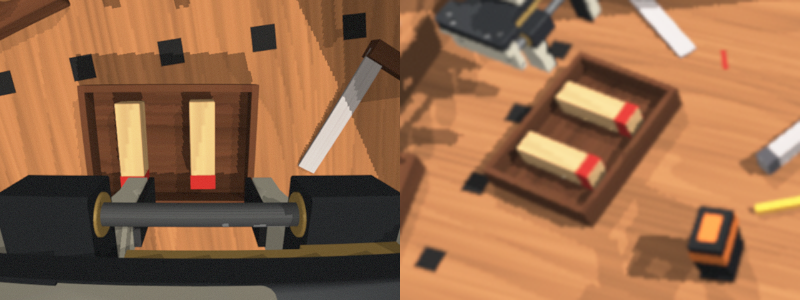

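Both beech dogs lie flat and side by side in the dark tray (right crop, about (560,155) and (600,110)). Now the first steel dog.

Emit:
apply_moves:
  commands:
    - [[-2.5,22.3,0],1.22,0.4]
    - [[-2.5,22.3,0],1.22,0.4]
    - [[-2.5,22.3,0],1.22,0.4]
    - [[-2.5,22.3,0],1.22,0.4]
    - [[-2.5,22.3,0],1.22,0.4]
    - [[-2.5,22.3,0],1.22,0.4]
    - [[-2.5,22.3,0],1.22,0.4]
    - [[-2.5,22.3,0],1.22,0.4]
    - [[-2.5,22.3,0],1.22,0.4]
    - [[-2.5,22.3,0],1.22,0.4]
    - [[-2.5,22.3,0],1.22,0.4]
    - [[-2.5,22.3,0],1.22,0.4]

```text
clock: 13.5
tool_pos: [0.4541, -0.1636, 0.1487]
orientation: [180.0, 0.1, -28.9]
force: [-0.1, 1.3, -0.6]
opening: 0.0524
gripper_force: 0.0
```

```bash
python3 - <<'E'
from fit import *
w=snap('wrist'); o=ctrl.get_obs(); print(o['tool_pos'],o['orientation'])
x,c,V=fit([w],[.4551,-.1644,np.radians(151.4)],(.095,.02,.02),n=400,S=1); print(x,np.degrees(x[2]),c)
E
```

```text
[ 0.45427564 -0.16360735  0.14884827] [ 1.79961532e+02  7.62922104e-02 -2.89073221e+01]
[ 0.45410951 -0.16514084  2.63804263] 151.14870885631538 0.021043000914913068
```

Emit:
apply_moves:
  commands:
    - [[0,0,-4],0,0.4]
    - [[0,0,-8],0,0.4]
    - [[0,0,-11],0,0.4]
    - [[0,0,-12.5],0,0.4]
    - [[0,0,-12.9],0,0.4]
    - [[0,0,-12.9],0,0.4]
    - [[0,0,-12.9],0,1]
    - [[0,0,-12.9],0,1]
    - [[0,0,-12.9],0,1]
    - [[0,0,-12.9],0,1]
    - [[0,0,-12.9],0,1]
    - [[0,0,-12.9],0,1]
    - [[0,0,-12.9],0,1]
    - [[0,0,-11],0,1]
    - [[0,0,-8],0,1]
    - [[0,0,-4],0,1]
    - [[0,0,0],0,1]

```text
clock: 14.97
tool_pos: [0.4533, -0.1635, 0.1501]
orientation: [179.9, 0.2, -28.7]
force: [2.7, -0.9, -3.1]
opening: 0.0198
gripper_force: 30.0
```

Emit:
apply_moves:
  commands:
    - [[8.2,54.8,0],-1.21,1]
    - [[8.2,54.8,0],-1.21,1]
    - [[8.2,54.8,0],-1.21,1]
    - [[8.2,54.8,0],-1.21,1]
    - [[8.2,54.8,0],-1.21,1]
    - [[8.2,54.8,0],-1.21,1]
    - [[8.2,54.8,0],-1.21,1]
    - [[8.2,54.8,0],-1.21,1]
    - [[8.2,54.8,0],-1.21,1]
    - [[8.2,54.8,0],-1.21,1]
    - [[8.2,54.8,0],-1.21,1]
    - [[8.2,54.8,0],-1.21,1]
    - [[8.2,54.8,0],-1.21,1]
    - [[8.2,54.8,0],-1.21,1]
    - [[8.2,54.8,0],-1.21,1]
    - [[8.2,54.8,0],-1.21,1]
    - [[8.2,54.8,-4],-1.21,1]
    - [[8.2,54.8,-7],-1.21,1]
    - [[8.2,54.8,-7],-1.21,1]
    - [[8.2,54.8,-7],-1.21,1]

```text
clock: 16.63
tool_pos: [0.5358, 0.3826, 0.0779]
orientation: [179.8, -0.3, -98.0]
force: [0.5, 1.0, -2.0]
opening: 0.0192
gripper_force: 30.0
```

Emit:
apply_moves:
  commands:
    - [[0,0,-2],0,1]
    - [[0,0,-4],0,1]
    - [[0,0,-5],0,1]
    - [[0,0,-5],0,1]
    - [[0,0,-5],0,1]
    - [[0,0,-5],0,0.6]
    - [[0,0,-5],0,0.6]
    - [[0,0,-5],0,0.6]
    - [[0,0,-5],0,0.6]
    - [[0,0,-3],0,0.6]
    - [[0,0,1],0,0.4]
    - [[0,0,5],0,0.4]
    - [[0,0,7],0,0.4]

```text
clock: 17.72
tool_pos: [0.5385, 0.3857, 0.1553]
orientation: [-179.8, 0.3, -98.0]
force: [1.1, 0.6, 0.4]
opening: 0.0493
gripper_force: 0.0
```

Emit:
apply_moves:
  commands:
    - [[-11.2,-20.2,0],1.29,0.4]
    - [[-11.2,-20.2,0],1.29,0.4]
    - [[-11.2,-20.2,0],1.29,0.4]
    - [[-11.2,-20.2,0],1.29,0.4]
    - [[-11.2,-20.2,0],1.29,0.4]
    - [[-11.2,-20.2,0],1.29,0.4]
    - [[-11.2,-20.2,0],1.29,0.4]
    - [[-11.2,-20.2,0],1.29,0.4]
    - [[-11.2,-20.2,0],1.29,0.4]
    - [[-11.2,-20.2,0],1.29,0.4]
    - [[-11.2,-20.2,0],1.29,0.4]
    - [[-11.2,-20.2,0],1.29,0.4]
    - [[-11.2,-20.2,0],1.29,0.4]

```text
clock: 18.8
tool_pos: [0.4249, 0.1825, 0.15]
orientation: [-180.0, -0.0, -24.2]
force: [0.2, 0.6, 0.7]
opening: 0.0524
gripper_force: 0.0
```

```bash
python3 - <<'E'
from fit import *
w=snap('wrist'); o=ctrl.get_obs(); print(o['tool_pos'],o['orientation'])
x,c,V=fit([w],[.4253,.1815,np.radians(156)],(.095,.02,.02),n=400,S=1); print(x,np.degrees(x[2]),c)
E
```

```text
[0.42486937 0.18248094 0.14989165] [-1.79965891e+02 -1.37064135e-02 -2.42198041e+01]
[0.42462986 0.18117708 2.72733603] 156.26484377248886 0.018725736469513588
```

Emit:
apply_moves:
  commands:
    - [[0,0,-4],0,0.4]
    - [[0,0,-8],0,0.4]
    - [[0,0,-11],0,0.4]
    - [[0,0,-12.5],0,0.4]
    - [[0,0,-12.9],0,0.4]
    - [[0,0,-12.9],0,0.4]
    - [[0,0,-12.9],0,1]
    - [[0,0,-12.9],0,1]
    - [[0,0,-12.9],0,1]
    - [[0,0,-12.9],0,1]
    - [[0,0,-12.9],0,1]
    - [[0,0,-12.9],0,1]
    - [[0,0,-12.9],0,1]
    - [[0,0,-11],0,1]
    - [[0,0,-8],0,1]
    - [[0,0,-4],0,1]
    - [[0,0,0],0,1]

```text
clock: 20.27
tool_pos: [0.4237, 0.1814, 0.1502]
orientation: [179.8, 0.1, -24.1]
force: [0.3, 2.2, -3.1]
opening: 0.02
gripper_force: 30.0
```

Emit:
apply_moves:
  commands:
    - [[3.6,21.2,0],-1.29,1]
    - [[3.6,21.2,0],-1.29,1]
    - [[3.6,21.2,0],-1.29,1]
    - [[3.6,21.2,0],-1.29,1]
    - [[3.6,21.2,0],-1.29,1]
    - [[3.6,21.2,0],-1.29,1]
    - [[3.6,21.2,0],-1.29,1]
    - [[3.6,21.2,0],-1.29,1]
    - [[3.6,21.2,0],-1.29,1]
    - [[3.6,21.2,0],-1.29,1]
    - [[3.6,21.2,0],-1.29,1]
    - [[3.6,21.2,0],-1.29,1]
    - [[3.6,21.2,0],-1.29,1]
    - [[3.6,21.2,-4],-1.29,1]
    - [[3.6,21.2,-7],-1.29,1]
    - [[3.6,21.2,-7],-1.29,1]
    - [[3.6,21.2,-7],-1.29,1]

```text
clock: 21.68
tool_pos: [0.4602, 0.3933, 0.0784]
orientation: [179.9, -0.2, -97.9]
force: [-0.1, 0.5, -1.7]
opening: 0.0197
gripper_force: 30.0
```

Emit:
apply_moves:
  commands:
    - [[0,0,-2],0,1]
    - [[0,0,-4],0,1]
    - [[0,0,-5],0,1]
    - [[0,0,-5],0,1]
    - [[0,0,-5],0,1]
    - [[0,0,-5],0,0.6]
    - [[0,0,-5],0,0.6]
    - [[0,0,-5],0,0.6]
    - [[0,0,-5],0,0.6]
    - [[0,0,-3],0,0.6]
    - [[0,0,1],0,0.4]
    - [[0,0,5],0,0.3]
    - [[0,0,9],0,0.3]

```text
clock: 22.77
tool_pos: [0.4607, 0.394, 0.1715]
orientation: [-180.0, -0.0, -98.0]
force: [0.3, 2.1, 0.5]
opening: 0.0498
gripper_force: 0.0
```

```bash
python3 - <<'E'
from fit import *
w=snap('wrist'); s=snap('scene')
cv2.imwrite('pics/w5.png',np.hstack([cv2.resize(w['img'],(400,300)),cv2.resize(s['img'][200:350,420:620],(400,300),interpolation=cv2.INTER_CUBIC)])[:,:,::-1])
E
```

```text
(no output)
```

View pics/w5.png

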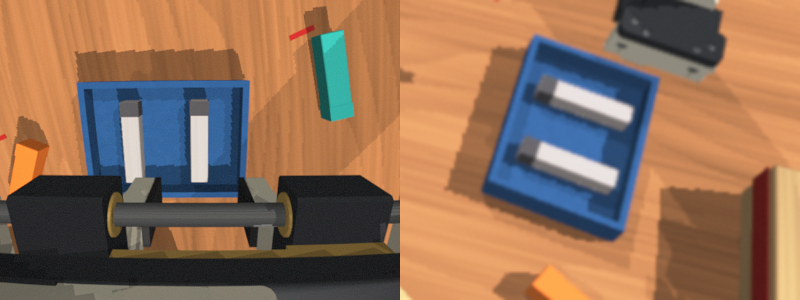

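Both steel dogs are flat in the blue tray (right crop, (585,103) and (570,165)). Now over the dock to measure it.

Emit:
apply_moves:
  commands:
    - [[19.4,-38.6,8],-1.54,0.3]
    - [[19.4,-38.6,8],-1.54,0.3]
    - [[19.4,-38.6,8],-1.54,0.3]
    - [[19.4,-38.6,8],-1.54,0.3]
    - [[19.4,-38.6,8],-1.54,0.3]
    - [[19.4,-38.6,8],-1.54,0.3]
    - [[19.4,-38.6,8],-1.54,0.3]
    - [[19.4,-38.6,8],-1.54,0.3]
    - [[19.4,-38.6,8],-1.54,0.3]
    - [[19.4,-38.6,8],-1.54,0.3]
    - [[19.4,-38.6,8],-1.54,0.3]
    - [[19.4,-38.6,8],-1.54,0.3]
    - [[19.4,-38.6,8],-1.54,0.3]
    - [[19.4,-38.6,8],-1.54,0.3]
    - [[19.4,-38.6,8],-1.54,0.3]
    - [[19.4,-38.6,8],-1.54,0.3]

```text
clock: 24.2
tool_pos: [0.6547, 0.0087, 0.2498]
orientation: [180.0, 0.0, 173.9]
force: [-0.1, 0.8, -0.9]
opening: 0.0614
gripper_force: 0.0
```

```bash
python3 - <<'E'
from fit import *
w=snap('wrist','w6'); o=ctrl.get_obs(); print(o['tool_pos'],o['orientation'])
for r in ctrl.spot_point(w,'dock'): print(r['score'],r['at'],at(w,r['at'],0))
import pickle; pickle.dump(w,open('w6.pkl','wb'))
c=proj(w,[.655,.008,.02]); u,v=np.clip(c.astype(int),[130,110],[510,370]); print(u,v)
im=cv2.resize(w['img'][v-110:v+110,u-130:u+130,::-1],None,fx=3,fy=2.7,interpolation=cv2.INTER_CUBIC); cv2.imwrite('pics/w6c.png',im)
E
```

```text
[0.65470404 0.00878738 0.24975955] [1.79995915e+02 1.34670937e-02 1.73866971e+02]
0.57 [314.7, 201.0] [0.65485284 0.00291878 0.        ]
320 204
```

View pics/w6c.png

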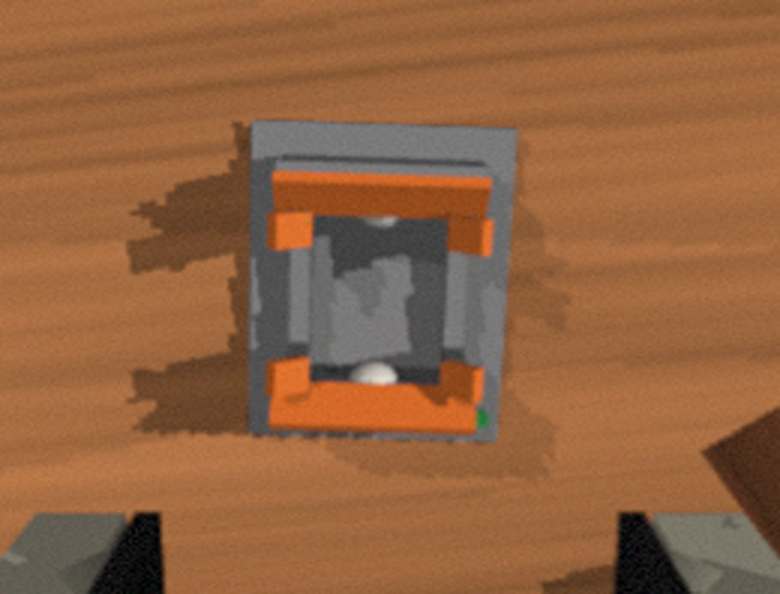

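```bash
python3 - <<'E'
from fit import *
import pickle; w=pickle.load(open('w6.pkl','rb'))
def q(pts,z):
    P=np.array([at(w,((a+.5)/3+190-.5,(b+.5)/2.7+94-.5),z)[:2] for a,b in pts]); c=P.mean(0)
    d=(P[2]+P[3]-P[0]-P[1])/2; e=(P[1]+P[2]-P[0]-P[3])/2
    print(z,np.round(c,4),'len',np.round(np.linalg.norm(d),4),'wid',np.round(np.linalg.norm(e),4),'ang',np.degrees(np.arctan2(d[1],d[0])),np.degrees(np.arctan2(e[1],e[0])))
B=[(252,121),(517,129),(495,441),(250,436)]
q(B,.0);q(B,.006)
L=[(273,172),(492,178),(478,432),(270,428)]
q(L,.043);q(L,.045)
q([(313,214),(448,218),(440,384),(311,380)],.042) # inner opening, mixed
E
```

```text
0.0 [0.654 0.004] len 0.1113 wid 0.0803 ang -8.223654653128493 82.23691350583715
0.006 [0.6529 0.0042] len 0.1096 wid 0.0791 ang -8.223654653128499 82.23691350583712
0.043 [0.6521 0.0046] len 0.0813 wid 0.0601 ang -7.966805363526425 82.35913029793485
0.045 [0.6517 0.0047] len 0.0808 wid 0.0598 ang -7.9668053635264275 82.35913029793488
0.042 [0.6505 0.0047] len 0.0529 wid 0.0372 ang -7.803136143333548 81.89705747939033
```

Wrist view: the dock base corners are at crop (252,121), (517,129), (495,441) and (250,436). That gives 110 x 79 mm as listed, centre (0.653, 0.004), yaw -8°. Now over the battery.

Emit:
apply_moves:
  commands:
    - [[-3.8,-19.5,-5],0.26,0.2]
    - [[-3.8,-19.5,-5],0.26,0.2]
    - [[-3.8,-19.5,-5],0.26,0.2]
    - [[-3.8,-19.5,-5],0.26,0.2]
    - [[-3.8,-19.5,-5],0.26,0.2]
    - [[-3.8,-19.5,-5],0.26,0.2]
    - [[-3.8,-19.5,-5],0.26,0.2]
    - [[-3.8,-19.5,-5],0.26,0.2]
    - [[-3.8,-19.5,-5],0.26,0.2]

```text
clock: 25.05
tool_pos: [0.6174, -0.1856, 0.2]
orientation: [-180.0, 0.0, -171.3]
force: [0.2, -1.1, -0.0]
opening: 0.07
gripper_force: 0.0
```

```bash
python3 - <<'E'
from fit import *
w=snap('wrist'); o=ctrl.get_obs(); print(o['tool_pos'],o['orientation'])
x,c,V=fit([w],[.6175,-.1873,np.radians(8.7)],(.05,.036,.07),n=400,S=1,it=3); print(x,np.degrees(x[2]),c)
v=V[0]; cv2.imwrite('pics/w7.png',v)
E
```

```text
[ 0.61742006 -0.18538843  0.20008104] [-1.79991843e+02  5.15528124e-02 -1.71252933e+02]
[ 0.61596542 -0.18841408  0.1215935 ] 6.966794227535093 0.05691917054591622
```

View pics/w7.png

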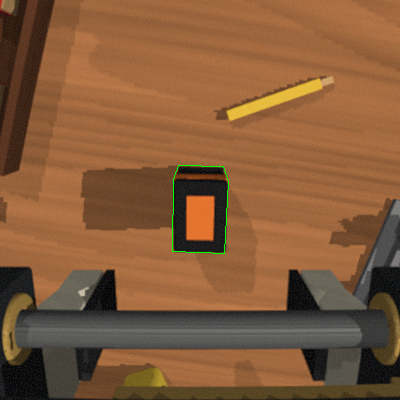

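The outline fits the battery at (200,210), and the fingers straddle its 36 mm width. Grasp it.

Emit:
apply_moves:
  commands:
    - [[-0.1,-0.1,-4],-0.02,0.2]
    - [[-0.1,-0.1,-8],-0.02,0.2]
    - [[-0.1,-0.1,-11.5],-0.02,0.2]
    - [[-0.1,-0.1,-14],-0.02,0.2]
    - [[-0.1,-0.1,-15.4],-0.02,0.2]
    - [[-0.1,-0.1,-15.4],-0.02,0.2]
    - [[-0.1,-0.1,-15.4],-0.02,0.2]
    - [[-0.1,-0.1,-15.4],-0.02,1]
    - [[-0.1,-0.1,-15.4],-0.02,1]
    - [[-0.1,-0.1,-15.4],-0.02,1]
    - [[-0.1,-0.1,-15.4],-0.02,1]
    - [[-0.1,-0.1,-15.4],-0.02,1]
    - [[-0.1,-0.1,-15.4],-0.02,1]
    - [[-0.1,-0.1,-15.4],-0.02,1]
    - [[-0.1,-0.1,-15.4],-0.02,1]

```text
clock: 26.35
tool_pos: [0.616, -0.1876, 0.0461]
orientation: [-180.0, 0.0, -172.5]
force: [-0.8, 1.1, 4.1]
opening: 0.036
gripper_force: 30.0
```

```bash
python3 - <<'E'
from fit import *
o=ctrl.get_obs(); print(o['tool_pos'],o['orientation'],o['opening'],o['gripper_force'])
E
```

```text
[ 0.61602319 -0.18763967  0.0460783 ] [-1.79990526e+02  3.23115933e-02 -1.72503722e+02] 0.03603583918340853 29.99609649181366
```

Emit:
apply_moves:
  commands:
    - [[0,0,2],0,1]
    - [[0,0,5],0,1]
    - [[0,0,8],0,1]
    - [[0,0,10],0,1]
    - [[3.7,19.2,10],-0.27,1]
    - [[3.7,19.2,10],-0.27,1]
    - [[3.7,19.2,10],-0.27,1]
    - [[3.7,19.2,10],-0.27,1]
    - [[3.7,19.2,10],-0.27,1]
    - [[3.7,19.2,10],-0.27,1]
    - [[3.7,19.2,10],-0.27,1]
    - [[3.7,19.2,8],-0.27,1]
    - [[3.7,19.2,6],-0.27,1]
    - [[3.7,19.2,6],-0.27,1]
    - [[3.7,19.2,6],-0.27,1]
    - [[3.7,19.2,6],-0.27,1]

```text
clock: 27.68
tool_pos: [0.6531, 0.0035, 0.1063]
orientation: [-180.0, 0.0, 172.0]
force: [1.2, 0.2, -0.9]
opening: 0.0358
gripper_force: 30.0
```

```bash
python3 - <<'E'
from fit import *
o=ctrl.get_obs(); print(o['tool_pos'],o['orientation'],o['opening'],o['force'])
V=[]
for n,c in(('scene',(304,270)),('side',(290,235)),('wrist',None)):
    p=snap(n); i=p['img'][:,:,::-1]
    if c: i=i[c[1]-50:c[1]+50,c[0]-50:c[0]+50]
    V.append(cv2.resize(i,(266,266),interpolation=cv2.INTER_CUBIC))
cv2.imwrite('pics/d1.png',np.hstack(V))
E
```

```text
[0.65314684 0.00354308 0.10627494] [-1.79980495e+02  2.16993401e-02  1.71986282e+02] 0.03575390693261504 [ 1.15104857  0.20948291 -0.86154609]
```

View pics/d1.png

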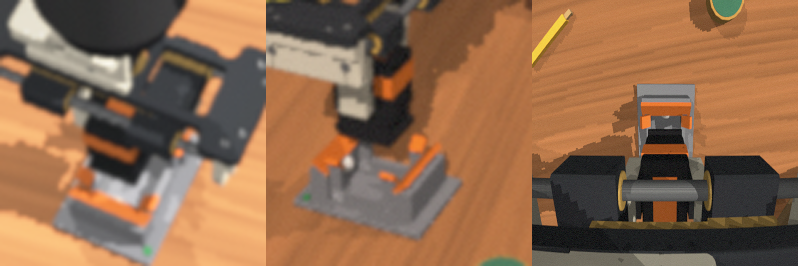

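The battery stands centred over the socket in all three views (wrist (665,190), scene (115,150)). Lower it slowly.

Emit:
apply_moves:
  commands:
    - [[0,0.1,-1],0,1]
    - [[0,0.1,-1.5],0,1]
    - [[0,0.1,-2],0,1]
    - [[0,0.1,-2.4],0,1]
    - [[0,0.1,-2.8],0,1]
    - [[0,0.1,-3.2],0,1]
    - [[0,0.1,-3.5],0,1]
    - [[0,0.1,-3.5],0,1]
    - [[0,0.1,-3.5],0,1]

```text
clock: 28.58
tool_pos: [0.6528, 0.0054, 0.0704]
orientation: [-180.0, -0.0, 172.0]
force: [-0.1, 0.0, -1.0]
opening: 0.0359
gripper_force: 30.0
```

Emit:
apply_moves:
  commands:
    - [[0,-0.1,-0.3],0,1]
    - [[0,-0.1,-0.5],0,1]
    - [[0,-0.1,-0.7],0,1]
    - [[0,-0.1,-0.9],0,1]
    - [[0,-0.1,-1.1],0,1]
    - [[0,-0.1,-1.3],0,1]
    - [[0,-0.1,-1.5],0,1]
    - [[0,-0.1,-1.7],0,1]
    - [[0,-0.1,-1.9],0,1]
    - [[0,-0.1,-1.9],0,1]
    - [[0,-0.1,-1.9],0,1]

```text
clock: 29.5
tool_pos: [0.6528, 0.0044, 0.0521]
orientation: [-180.0, 0.0, 172.0]
force: [-3.4, 1.2, 4.5]
opening: 0.0357
gripper_force: 30.0
```

Emit:
apply_moves:
  commands:
    - [[0,0,-0.2],0,1]
    - [[0,0,-0.3],0,1]
    - [[0,0,-0.3],0,1]
    - [[0,0,-0.3],0,1]
    - [[0,0,0],0,0.35]
    - [[0,0,0],0,0.35]
    - [[0,0,0],0,0.35]
    - [[0,0,0],0,0.35]
    - [[0,0,3],0,0.35]
    - [[0,0,6],0,0.35]
    - [[0,0,6],0,1]
    - [[0,0,6],0,1]
    - [[0,0,6],0,1]
    - [[0,0,6],0,1]
    - [[0,0,6],0,1]
    - [[0,0,6],0,1]
    - [[0,0,6],0,1]
    - [[0,0,6],0,1]
    - [[0,0,5.5],0,1]
    - [[0,0,5],0,1]

```text
clock: 31.17
tool_pos: [0.6529, 0.0045, 0.1013]
orientation: [180.0, 0.0, 172.0]
force: [-0.1, -0.1, 0.5]
opening: 0.0012
gripper_force: 0.0
```

Emit:
apply_moves:
  commands:
    - [[0,0,-0.4],0,1]
    - [[0,0,-0.7],0,1]
    - [[0,0,-0.9],0,1]
    - [[0,0,-1.1],0,1]
    - [[0,0,-1.2],0,1]
    - [[0,0,-1.2],0,1]

```text
clock: 31.67
tool_pos: [0.6538, 0.0042, 0.0935]
orientation: [-180.0, 0.2, 172.1]
force: [-9.1, 0.8, 24.8]
opening: 0.0006
gripper_force: 13.0
```

Contact at the home height (fingertips at about 76 mm) with a firm 25 N press, so it is fully home. Retreat and check.

Emit:
apply_moves:
  commands:
    - [[0,0,2],0,1]
    - [[0,0,5],0,1]
    - [[0,0,9],0,0.5]
    - [[0,0,13],0,0.5]
    - [[0,0,16],0,0.5]
    - [[-15,-10,20],0,0.5]
    - [[-15,-10,20],0,0.5]
    - [[-15,-10,20],0,0.5]
    - [[-15,-10,20],0,0.5]
    - [[-15,-10,20],0,0.5]
    - [[-15,-10,20],0,0.5]
    - [[-15,-10,20],0,0.5]

```text
clock: 32.67
tool_pos: [0.5025, -0.096, 0.2904]
orientation: [180.0, 0.1, 172.0]
force: [0.3, -0.0, 0.1]
opening: 0.0435
gripper_force: 0.0
```

```bash
python3 - <<'E'
from fit import *
s=snap('scene'); d=snap('side')
x,c,V=fit([s,d],[.653,.0043,np.radians(-8)],(.05,.036,.03),it=1,z0=.046); print(x,np.degrees(x[2]),c)
for p,z in((s,.01),(d,.01)): print([ (round(r['score'],2),np.round(at(p,r['at'],z),3)) for r in ctrl.spot_point(p,'wax_mid')])
e=d['img'][180:320,210:380,::-1]
cv2.imwrite('pics/end.png',np.hstack([cv2.resize(s['img'],(480,360))[:,:,::-1],cv2.resize(e,(320,360))]))
E
```

```text
[ 0.65527817  0.00546513 -0.11261406] -6.4523100723370534 0.3092986148505329
[(0.65, array([0.523, 0.099, 0.01 ])), (0.29, array([ 0.53 , -0.379,  0.01 ]))]
[(0.56, array([0.533, 0.093, 0.01 ]))]
```

View pics/end.png

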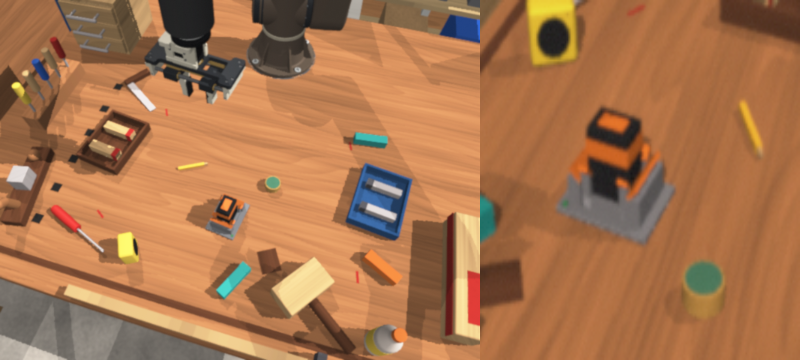

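The end picture shows everything in place: beech dogs at (115,140), steel dogs at (380,200) and battery seated in the dock at (228,210). The wax tin at (273,184) is unmoved. Handing in.

```bash
python3 -c "
from plant import ctrl
print(ctrl.close_job())"
```

```text
the job is handed in; nothing more can be done
None
```

I handed the job in at about 33 s: both beech dogs lie flat in the dark tray, both steel dogs lie flat in the blue tray, the battery is pressed fully home in its dock, and the wax tin is unmoved.

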